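Pin the take-up reel into its stand

TASK

Fit the reel on its stand: take the longest of the three knobbed pins out of the wooden holder and pass it, tip down, from above through the stand's upper bushing, on through the reel and through the lower bushing, so that its tip shows at least a finger's breadth (10 mm or more) below the lower arm. Finish while holding it there by its knob, still, for a clip to be put on: the tip must hang free above the stand's foot. Leave the other two pins, the reel and everything else in their places.

Things in the scene. Friction and masses are not known exactly. Their poses are not given: they have to be found in the camera images.
- spindle_knob (a point): middle of the knob of the longest pin, 150 mm above its tip (steel shank 10 mm wide, 135 mm long, under a round aluminium knob 18 mm wide, 30 mm high; 165 mm overall, about 110 g); z runs from tip to knob. It starts upright in any one of the holder's sockets, tip at 10 mm height, so its knob is the highest of the three
- spindle_tip (a point): the lower end of the longest pin; a rounded (half-ball) end
- pin_mid_knob (a point): middle of the knob of the second pin (same knob and shank diameter, shank 95 mm). To be left in its socket
- pin_short_knob (a point): middle of the knob of the shortest pin (same knob and shank diameter, shank 68 mm). To be left in its socket
- holder: fixed wooden block, 60 x 170 x 60 mm (x, y, z of its frame), origin at the centre of its underside; three sockets 12 mm wide and 50 mm deep in its top, in a row along its y axis at -56, 0 and 56 mm; a pin stands in each
- stand: fixed grey C-shaped reel stand; origin on the bushings' axis at table level, z up. Foot plate 12 mm thick, x -75 to 55 mm, 100 mm wide. Column at x -62 to -48 mm, 131 mm high, carries two level arms 70 mm wide reaching to x = 36 mm: lower at 65 to 77 mm height, upper at 119 to 131 mm. Each has a vertical bushing, bore 12 mm, with a brass collar 20 mm wide standing 5 mm above the arm
- upper_bushing (a point): upper mouth of the upper bushing, on the axis, at 136 mm height (collar top); the bore runs 17 mm down from here
- lower_bushing (a point): lower mouth of the lower bushing, on the axis, on the underside of the lower arm, at 65 mm height (53 mm above the foot plate); the bore runs 17 mm up from here to 82 mm height
- reel_center (a point): centre of the empty white plastic reel, 64 mm wide, 36 mm high, bore 24 mm, about 30 g; it rests loose on the lower arm round the collar, its bore in line with the bushings to within 2 mm
- jar_c (a point): small closed jar, 48 mm wide, 60 mm high; its centre. Bystander
- driver_grip (a point): screwdriver lying down, 170 mm long; the middle of its handle. Bystander
- tin_c (a point): closed flat round tin, 60 mm across, 22 mm high; its centre. Bystander
- cup_c (a point): open grey cup, 64 mm wide, 60 mm high; its centre. Bystander
- board_c (a point): small green circuit board 75 x 55 mm lying flat; its centre. Bystander
Not all that is in view belongs to the job. What is shaped like the part that bears spindle_knob but red or yellow is not meant.

How it is judged:
On the way, in this order (a step that is already met when the one before it is completed fails the run):
1. the longest pin is lifted clear of the holder in the gripper (height (world z) of spindle_tip above 0.065 m and contact force between the fingers and spindle above 1 N), for 0.1 s.
2. the pin's tip has come through the upper bushing (z of spindle_tip in the frame of upper_bushing between -0.069 and -0.019 m and horizontal distance between spindle_tip and upper_bushing below 0.004 m), for 0.04 s.
At the end, for the whole second after the job is handed in: Longest pin in both bushings, gripped and still: tip within 4 mm of the axis, pin upright to 0.12 rad, tip 10 mm or more below the lower arm and 2 mm or more above the foot, knob clear of the upper collar, under 12 N on the stand; reel on the lower arm within 10 mm of the axis (horizontal distance between spindle_tip and upper_bushing below 0.004 m and horizontal distance between spindle_knob and upper_bushing below 0.012 m and angle between the z axis of spindle_tip and the z axis of upper_bushing, either way round below 0.12 rad and z of spindle_knob in the frame of upper_bushing above 0.018 m and z of spindle_tip in the frame of lower_bushing below -0.01 m and z of spindle_tip in the frame of stand above 0.014 m and contact force between the fingers and spindle above 1 N and contact force between spindle and stand below 12 N and linear speed of spindle below 0.03 m/s and horizontal distance between reel_center and upper_bushing below 0.01 m and z of reel_center in the frame of stand between 0.088 and 0.106 m); the arm keeps its last pose, push and grip.
It fails at once if another pin is pulled from its socket or moved by more than 20 mm (distance of any of pin_mid_knob, pin_short_knob from where it was at the start of the episode above 0.02 m).
It fails at once if a bystander (jar, screwdriver, tin, cup, board) is moved by more than 30 mm (distance of any of jar_c, driver_grip, tin_c, cup_c, board_c from where it was at the start of the episode above 0.03 m).
It also fails if it takes over 45 s, if anything falls off the work surface, if the arm or the gripper's body presses on something with over 40 N, if the wrist force passes 120 N, or if a joint passes its speed limit or range.

ROBOT

A 6-joint arm with a two-finger parallel gripper is mounted at the origin on the work surface. World frame = base frame: x ahead of the robot, y to its left, z up, the work surface at z = 0. Lengths are in m, angles in rad, forces in N, time in s.
With the tool pointing down it reaches from about 0.375 to 0.975 m from the base axis. Payload 3.8 kg.
Tool frame: the origin (TCP) lies at the very end of the fingers, on their centre line; the grasp point (between the pads) lies 19 mm behind it; z points along the fingers, y is the direction in which the jaws open and shut (so a half turn about z gives the same grasp; the last joint's range is limited). The gripper opens to 85 mm and grips with 20 to 120 N. Pads are 22 mm wide; open, the fingers measure 114 mm over their backs; the gripper's body (76 mm by 85 mm) begins 54 mm behind the grasp point. The pads swing forward as they close: fully open they stand 13 mm farther back than shut.
Start: joints at [1.143, 0.264, 1.604, -0, 1.274, -0.037], TCP at [0.257, 0.624, 0.231] pointing down, gripper open.
Joint ranges: [-2.63, 2.63], [-0.94, 2.18], [0.31, 2.57], [-1.31, 4.45], [0, 2.66], [-2.55, 2.55]. Speed limits (rad/s): [2.57, 2.57, 3.14, 3.14, 3.14, 3.14].

INTERFACE

Orientations are given as a unit quaternion [w, x, y, z].
In Python, from workcell import r gives the robot as it stands. The module is installed in compiled form; this text tells all that it offers.
- The arm moves only by the tool arm_command, never from a script. Its argument "steps" is a list of rows, each a list of 7 numbers: the shift along the world's x, y, z in mm, then the turn, a rotation vector about the world's x, y, z in degrees, then the closure, from -1 (fully open) to 1 (shut). A call has 1 to 8 rows; each row is the pose to reach, as a shift and turn from the pose commanded when the call began; what a row does not reach only later rows make up. A row lasts 1/12 s, in which the tool goes at most 41.7 mm and 7.16 degrees, less where a joint would pass 70% of its speed; a pose out of reach is approached as far as the arm can. A call with a gripper value outside its range is refused whole. The fingers move at their own pace and stop on an object; "force" is the grip in N (left out, the last holds). Time passes only in rows, so rows that repeat a pose let the fingers close. It gives the time, the measured TCP pose, the force and the opening at its end, in the units of the state.
- r.get_obs(): the state, without advancing time (a new reading comes with each control period).
- r.grab_frame(name): name is "scene" or "top" or "wrist"; returns (picture, depth): 400x640x3 uint8, red, green, blue; 400x640 float32, m along the optical axis (not along the pixel's ray), 0 where there is no reading.
- r.camera_info(name): a dict with "mtx" (3x3 intrinsics, pixels), "rvec" (rotation vector, rad) and "tvec" (3), from world to camera coordinates, as OpenCV has them. Camera axes: x right, y down, z forward; pixel columns grow to the right and rows downward; lengths in m; the calibration is good to about 2 mm. A picture is of the moment at which its call begins: read the wrist's pose just before it. camera_info takes no time and is no camera call; for the wrist camera it gives the pose at the moment of the call.
- r.job_done(): hands the job in, once; it reports no verdict.
The state is a dict: "time": time; "joint_pos": joint angles; "qvel": joint speeds; "tau": joint torques, N m; "tcp_pos": TCP position; "ee_rot": TCP orientation; "force": force on the tool from outside, world axes, zero at the start; "ft_torque": the same for the moment, N m; "finger_gap": opening from 0.0 (shut) to 1.0 (fully open).
Only numpy, scipy, OpenCV 4.12 (cv2) and the standard library are available. Lean on these libraries where they do the work, as an engineer would, in place of code of your own. Each camera call takes 0.05 s, during which the arm holds its last target. There are 200 camera calls.

## Working session

There is one attempt and no reset: what is moved stays moved. The work goes in short steps, Python scripts to look and compute and a tool call to move; the robot and the scene stay as the last step left them, time stands still between calls to the robot, and variables do not carry over. Pictures are saved under pics/ and viewed, about 8 in all and at most 12, crops included, and the job is handed in when it is done.

Besides the shell and the picture viewer there is one more tool, called in YAML: its name, and indented under it one key for each argument. arm_command: Moves the arm, as the interface text tells. Its arguments: {"type":"object","properties":{"steps":{"type":"array","items":{"type":"array","items":{"type":"number"}}},"force":{"type":"number"}},"required":["steps"]}

```bash
mkdir -p pics; cat > h.py <<'E'
import numpy as np, cv2
from workcell import r
def cam(n):
    c=r.camera_info(n); R=cv2.Rodrigues(np.array(c["rvec"],float))[0]; return np.array(c["mtx"],float),R,np.array(c["tvec"],float).ravel()
def grab(n):
    c=cam(n); p,d=r.grab_frame(n); return p,d,c
def ray(c,uv,z):
    K,R,t=c; o=-R.T@t; v=R.T@np.linalg.inv(K)@np.array([uv[0],uv[1],1.]); return o+v*(z-o[2])/v[2]
def cloud(c,d):
    K,R,t=c; v,u=np.mgrid[:d.shape[0],:d.shape[1]]
    P=np.stack([(u-K[0,2])/K[0,0]*d,(v-K[1,2])/K[1,1]*d,d],-1); return (P-t)@R
def proj(c,P):
    K,R,t=c; q=K@(R@np.array(P,float)+t); return q[:2]/q[2]
def save(n,p,s=1.):
    cv2.imwrite("pics/"+n+".png",cv2.resize(p[:,:,::-1],None,fx=s,fy=s,interpolation=cv2.INTER_CUBIC))
E
python3 - <<'E'
from h import *
print(r.get_obs())
for n in("scene","top","wrist"):
    p,d,c=grab(n); save(n+"0",p); np.savez(n+"0.npz",p=p,d=d,K=c[0],R=c[1],t=c[2]); print(n,-c[1].T@c[2],c[0][0,0])
a=cv2.imread("pics/top0.png");b=cv2.imread("pics/scene0.png")
E
```

```text
{'time': 0.0, 'joint_pos': array([ 1.14308802e+00,  2.64787324e-01,  1.60539500e+00,  2.30051287e-06,
        1.27374333e+00, -3.69138104e-02]), 'qvel': array([ 0.001106  , -0.00080142,  0.00134109,  0.00063136, -0.00054171,
       -0.0012255 ]), 'tau': array([ 2.52890723e-04, -5.15138948e+01, -3.67303884e+01, -1.96326396e-04,
        1.35421712e-02,  1.27165146e-05]), 'tcp_pos': array([0.25681832, 0.62341582, 0.2299277 ]), 'ee_rot': array([-2.69630168e-04,  1.94156439e-01,  9.80969886e-01, -1.13491232e-03]), 'force': array([-0.37371478,  0.30982421, -0.44776097]), 'ft_torque': array([ 0.02020359, -0.02237724,  0.03136147]), 'finger_gap': 1.001483918271818}
scene [1.26712213 0.18235664 0.66180832] 447.36811126084456
top [0.34775447 0.02098166 1.22524659] 473.0191593631486
wrist [0.18902757 0.65103656 0.37207478] 308.1159594448562
```

View pics/top0.png

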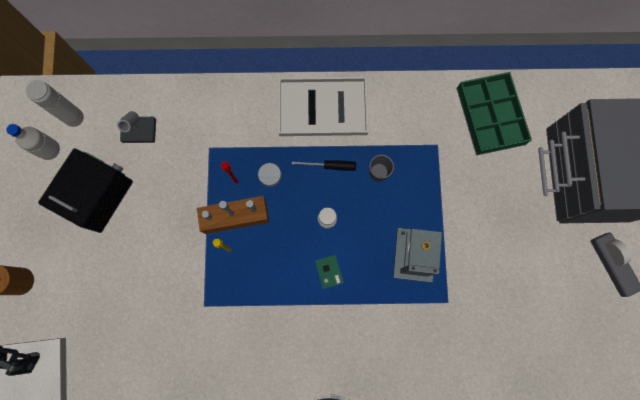

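View pics/scene0.png

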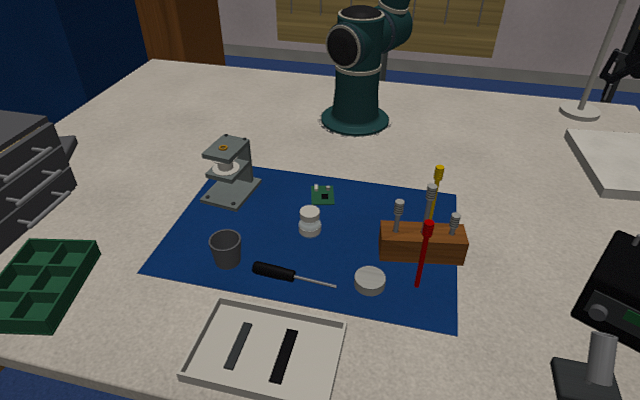

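The top view shows the holder at (232,214) with three knobs at (206,215), (223,205) and (250,205), and the stand at (418,255) with its brass collar at (426,246). In the scene view the middle knob at (432,188) looks highest. Red and yellow decoys stand beside the holder at (428,228) and (438,172). Next I measure.

```bash
python3 - <<'E'
from h import *
np.set_printoptions(precision=4,suppress=True)
def ld(n):
    z=np.load(n+"0.npz"); return z['p'],z['d'],(z['K'],z['R'],z['t'])
p,d,c=ld("top"); X=cloud(c,d)
hsv=cv2.cvtColor(p,cv2.COLOR_RGB2HSV)
# wood top
m=(hsv[...,0]<20)&(hsv[...,1]>100)&(abs(X[...,2]-.06)<.012); m[:150]=0;m[:,:190]=0;m[240:]=0;m[:,280:]=0
m=cv2.morphologyEx(m.astype(np.uint8),cv2.MORPH_CLOSE,np.ones((9,9)))
rect=cv2.minAreaRect(X[m>0][:,:2].astype(np.float32)); print("holder",rect,m.sum(),np.median(X[m>0][:,2]))
# knobs: points above holder
for nm in("top","scene"):
    p,d,c=ld(nm); X=cloud(c,d)
    hc=np.array(rect[0]); M=(X[...,2]>.085)&(np.linalg.norm(X[...,:2]-hc,axis=-1)<.1)&(d>0)
    n,l,s,ce=cv2.connectedComponentsWithStats(M.astype(np.uint8))
    for i in range(1,n):
        if s[i,4]>8:
            Q=X[l==i]; zt=np.percentile(Q[:,2],95); T=Q[Q[:,2]>zt-.006]
            print(nm,ce[i],s[i,4],"zmax",Q[:,2].max(),zt,"topmean",T.mean(0),p[l==i].mean(0))
# brass and upper arm
p,d,c=ld("top"); X=cloud(c,d)
M=(abs(X[...,2]-.131)<.008); M[:,:370]=0;M[:200]=0;M[300:]=0;M[:,470:]=0
print("arm",cv2.minAreaRect(X[M][:,:2].astype(np.float32)),M.sum(),np.median(X[M][:,2]))
M=(abs(X[...,2]-.012)<.006); M[:,:370]=0;M[:200]=0;M[300:]=0;M[:,470:]=0
print("foot",cv2.minAreaRect(X[M][:,:2].astype(np.float32)),M.sum())
for nm,b in(("top",(400,460,225,270)),("scene",(200,250,130,165))):
    p,d,c=ld(nm); hsv=cv2.cvtColor(p,cv2.COLOR_RGB2HSV)
    B=(hsv[...,1]>110)&(hsv[...,0]<35)&(hsv[...,2]>60); K=np.zeros_like(B);K[b[2]:b[3],b[0]:b[1]]=1;B&=K
    v,u=np.nonzero(B); uv=((u.min()+u.max())/2,(v.min()+v.max())/2); print("brass",nm,len(u),uv,(u.mean(),v.mean()),ray(c,uv,.1345))
t,_,_=ld("top");s,_,_=ld("scene")
save("crops",np.vstack([cv2.resize(t[150:290,190:460],(540*1,280)),cv2.resize(s[125:265,190:460],(540,280))]))
E
```

```text
holder ((0.508502185344696, 0.14210891723632812), (0.3708787262439728, 0.1565103828907013), 59.87858963012695) 1611 0.05961518416283208
top [250.0909 204.2727] 66 zmax 0.13803970764728207 0.1371180680122758 topmean [0.5666 0.1766 0.1342] [108.6667 107.3636 105.9545]
top [226.3269 207.6923] 52 zmax 0.17906661892063175 0.1763831445069468 topmean [0.5542 0.2277 0.1742] [77.0769 75.4231 74.2692]
scene [434.1538 172.4615] 13 zmax 0.1625335048644062 0.16189613561914012 topmean [0.4816 0.2376 0.16  ] [112.0769 100.6923  68.9231]
scene [428.4 184.9] 10 zmax 0.17368808157930107 0.173522392388701 topmean [0.5594 0.226  0.1719] [125.3 122.1 115.3]
scene [397.9337 208.8674] 181 zmax 0.13539371758359411 0.13385542271518416 topmean [0.5728 0.1768 0.1322] [79.0276 78.9337 77.4088]
arm ((0.44908392429351807, -0.2297958880662918), (0.07071398198604584, 0.09890726208686829), 82.23155975341797) 1293 0.13096722222937923
foot ((0.46614113450050354, -0.24758467078208923), (0.2598050832748413, 0.25594744086265564), 88.02550506591797) 762
brass top 37 (np.float64(425.5), np.float64(245.5)) (np.float64(425.4864864864865), np.float64(245.64864864864865)) [ 0.4612 -0.2317  0.1345]
brass scene 40 (np.float64(223.0), np.float64(147.5)) (np.float64(222.85), np.float64(147.35)) [ 0.4689 -0.2293  0.1345]
```

View pics/crops.png

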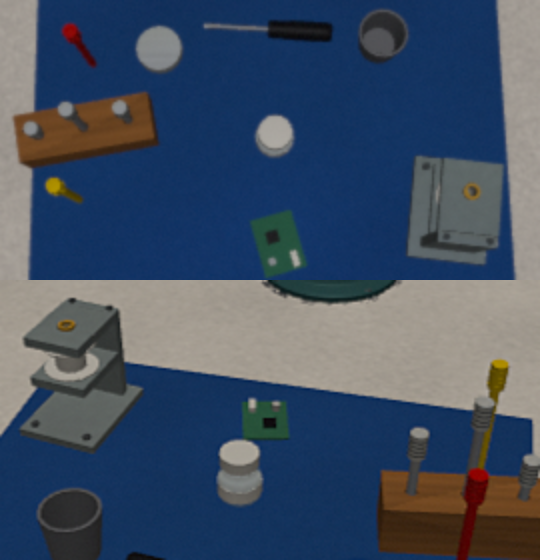

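The crops confirm that the middle pin is the longest: its knob top is at 0.175 m, near (0.556, 0.227). The second pin's knob top is at 0.135 m. I'll move above the longest pin with the jaws across the row.

arm_command:
  steps:
    - [0,0,60,0,0,0,-1]
    - [40,-50,80,0,0,-7,-1]
    - [80,-100,80,0,0,-14,-1]
    - [110,-140,80,0,0,-21,-1]
    - [140,-180,80,0,0,-28,-1]
    - [160,-210,80,0,0,-35,-1]
    - [180,-240,80,0,0,-42,-1]
    - [200,-264,80,0,0,-49,-1]

```text
time: 0.82
tcp_pos: [0.4298, 0.3954, 0.3106]
ee_rot: [-0.0, 0.586, 0.81, -0.0]
force: [1.0, 0.1, 0.2]
finger_gap: 1.002
```

arm_command:
  steps:
    - [30,-40,0,0,0,-6.6,-1]
    - [60,-80,0,0,0,-6.6,-1]
    - [80,-106,0,0,0,-6.6,-1]
    - [99,-132,0,0,0,-6.6,-1]
    - [99,-132,0,0,0,-6.6,-1]
    - [99,-132,0,0,0,-6.6,-1]

```text
time: 1.32
tcp_pos: [0.5292, 0.2633, 0.3101]
ee_rot: [-0.0, 0.631, 0.776, -0.0]
force: [-0.1, 0.1, -0.9]
finger_gap: 1.001
```

```bash
python3 - <<'E'
from h import *
np.set_printoptions(precision=4,suppress=True)
o=r.get_obs(); print(o['time'],o['tcp_pos'],o['ee_rot'],o['joint_pos'])
p,d,c=grab("wrist"); save("w1",p); np.savez("wrist1.npz",p=p,d=d,K=c[0],R=c[1],t=c[2])
X=cloud(c,d); M=(d>0)&(X[...,2]>.08)&(X[...,2]<.19)
n,l,s,ce=cv2.connectedComponentsWithStats(M.astype(np.uint8))
for i in range(1,n):
    if s[i,4]>30:
        Q=X[l==i]; zt=np.percentile(Q[:,2],97); T=Q[Q[:,2]>zt-.004]; print(ce[i],s[i],zt,T.mean(0),(T.max(0)+T.min(0))/2,T.max(0)-T.min(0),p[l==i].mean(0))
print("cam",-c[1].T@c[2])
E
```

```text
1.3167 [0.5292 0.2633 0.3101] [-0.0003  0.631   0.7758 -0.0004] [0.4194 0.0673 1.6872 0.0002 1.388  0.2141]
[606.951    9.0752] [587   0  43  21 612] 0.1097829031276929 [0.7819 0.4872 0.1084] [0.7834 0.4874 0.1088] [0.016  0.0091 0.006 ] [107.0654 107.4444 105.1895]
[337.8155 152.3004] [330 144  17  18 233] 0.10864982325911163 [0.5479 0.288  0.1073] [0.5482 0.288  0.1075] [0.0172 0.0171 0.0043] [184.5193 183.7639 175.7339]
[260.3245 183.1854] [248 167  26  31 453] 0.16532439274411304 [0.4726 0.2468 0.1641] [0.4725 0.2464 0.1638] [0.017  0.0168 0.0045] [185.298  165.4503  63.6468]
[337.8895 213.4083] [330 191  19  40 507] 0.1754214129877107 [0.5572 0.2333 0.1742] [0.5574 0.2327 0.1738] [0.0172 0.0173 0.0047] [146.6568 144.5227 136.1341]
[422.1261 227.4732] [404 207  35  38 579] 0.165328171427092 [0.6517 0.2327 0.1642] [0.6522 0.2324 0.1638] [0.0177 0.0172 0.0049] [138.1693  39.8238  44.4629]
[333.375  248.3523] [326 233  16  29 352] 0.13559017381567517 [0.5665 0.1783 0.1343] [0.5666 0.1778 0.1339] [0.0164 0.0168 0.0045] [142.3977 141.9517 135.2216]
cam [0.5139 0.3341 0.4521]
```

View pics/w1.png

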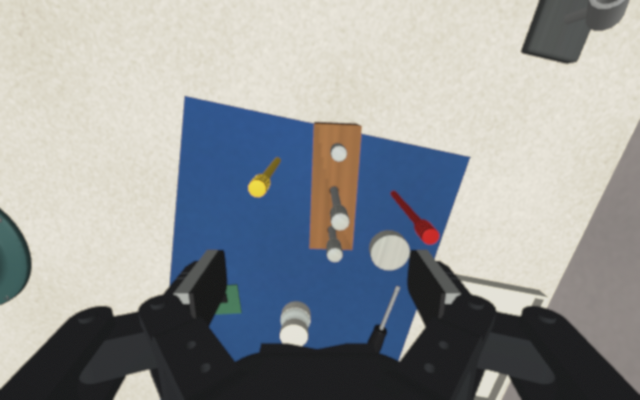

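The wrist view shows the longest pin's knob at (338,213), the short one at (339,153) and the second one at (334,255), with yellow at (258,187) and red at (430,236). The measured spacing is 56 mm and the heights match (0.1754, 0.1356 and 0.1086 m). Next I descend over the longest pin and close.

arm_command:
  steps:
    - [14,-15,0,0,0,-2,-0.5]
    - [28,-30,0,0,0,-2,-0.5]
    - [28,-30,-30,0,0,-2,-0.5]
    - [28,-30,-60,0,0,-2,-0.5]
    - [28,-30,-90,0,0,-2,-0.3]
    - [28,-30,-120,0,0,-2,-0.3]
    - [28,-30,-145,0,0,-2,-0.3]
    - [28,-30,-169,0,0,-2,-0.3]

```text
time: 2.03
tcp_pos: [0.5544, 0.237, 0.1397]
ee_rot: [-0.001, 0.642, 0.767, -0.001]
force: [-0.2, 0.3, 0.2]
finger_gap: 0.648
```

arm_command:
  steps:
    - [0,0,0,0,0,0,-0.3]
    - [0,0,0,0,0,0,1]
    - [0,0,0,0,0,0,1]
    - [0,0,0,0,0,0,1]
    - [0,0,0,0,0,0,1]
    - [0,0,0,0,0,0,1]
    - [0,0,0,0,0,0,1]
    - [0,0,0,0,0,0,1]
  force: 60

```text
time: 2.7
tcp_pos: [0.5577, 0.2359, 0.1441]
ee_rot: [0.001, 0.643, 0.766, 0.002]
force: [-1.2, 0.5, 7.6]
finger_gap: 0.193
```

arm_command:
  steps:
    - [0,0,5,0,0,0,1]
    - [0,0,15,0,0,0,1]
    - [0,0,30,0,0,0,1]
    - [0,0,45,0,0,0,1]
    - [0,0,60,0,0,0,1]
    - [0,0,80,0,0,0,1]
    - [0,0,80,0,0,0,1]
    - [0,0,80,0,0,0,1]

```text
time: 3.37
tcp_pos: [0.5571, 0.2355, 0.2233]
ee_rot: [0.001, 0.643, 0.766, 0.001]
force: [-0.4, -0.6, -0.3]
finger_gap: 0.195
```

```bash
cat > pin.py <<'E'
from h import *
import sys
np.set_printoptions(precision=4,suppress=True)
def look(tag):
    o=r.get_obs(); print(o['time'],o['tcp_pos'],o['ee_rot'],o['force'],o['finger_gap'])
    out={}
    for n in("wrist","scene","top"):
        p,d,c=grab(n); np.savez(n+tag+".npz",p=p,d=d,K=c[0],R=c[1],t=c[2]); out[n]=(p,d,c); save(n+tag,p)
    return o,out
if __name__=="__main__": look(sys.argv[1])
E
python3 - <<'E'
from pin import *
o,out=look("2")
for n in("scene","wrist","top"):
    p,d,c=out[n]; X=cloud(c,d); T=o['tcp_pos']
    M=(d>0)&(np.linalg.norm(X[...,:2]-T[:2],axis=-1)<.03)&(X[...,2]>.065)&(X[...,2]<T[2]-.003)
    Q=X[M]; print(n,len(Q))
    for z in np.arange(.065,T[2],.015):
        q=Q[(Q[:,2]>=z)&(Q[:,2]<z+.015)]
        if len(q)>3: print("  %.3f"%z,len(q),np.median(q,0),q[:,2].min())
p,d,c=out["scene"]; u,v=proj(c,o['tcp_pos']).astype(int); save("s2c",p[max(0,v-90):v+110,u-100:u+100],3)
E
```

```text
3.3667 [0.5571 0.2355 0.2233] [0.0008 0.6428 0.7661 0.0013] [-0.389  -0.5906 -0.3184] 0.19504986873953295
scene 292
  0.080 7 [0.5639 0.228  0.092 ] 0.08887096762439593
  0.095 33 [0.5639 0.2302 0.1032] 0.09518301716477211
  0.110 32 [0.5638 0.2305 0.1176] 0.11029559021690181
  0.125 33 [0.5636 0.2302 0.1325] 0.12526294974723423
  0.140 37 [0.5637 0.2302 0.1473] 0.14107863902349102
  0.155 38 [0.5634 0.2304 0.1636] 0.15562986362963185
  0.170 34 [0.5632 0.2301 0.1774] 0.17034925377110474
  0.185 39 [0.5631 0.2305 0.1917] 0.1851186494653444
  0.200 37 [0.5638 0.2302 0.2067] 0.20004130303534645
wrist 820
  0.080 7 [0.5545 0.2353 0.0936] 0.09267499178643582
  0.095 50 [0.5562 0.2357 0.1032] 0.09523941766357494
  0.110 54 [0.5566 0.2359 0.1175] 0.11034280915513309
  0.125 67 [0.5569 0.2359 0.1329] 0.12501007590039243
  0.140 81 [0.5561 0.2359 0.1479] 0.14019470615941246
  0.155 93 [0.5567 0.2359 0.1626] 0.15508577926687692
  0.170 122 [0.5561 0.236  0.1779] 0.1700179688728742
  0.185 149 [0.5561 0.2359 0.1926] 0.18508419163635775
  0.200 184 [0.5563 0.236  0.2076] 0.200029048443911
  0.215 13 [0.556  0.2365 0.2156] 0.21503517060589575
top 5
```

View pics/s2c.png

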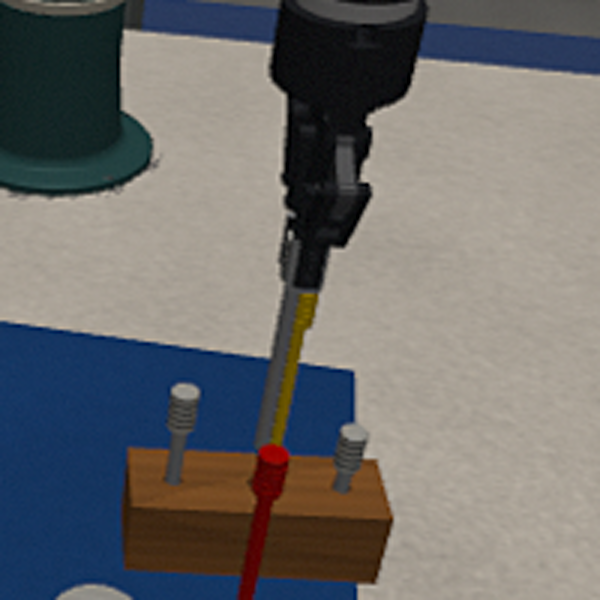

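The pin hangs straight in the gripper with its tip about 134 mm below the TCP and its axis about 4.5 mm toward −y. The two other pins, at (183,410) and (352,450) in the crop, have not moved. Next I raise it and carry it over the stand.

arm_command:
  steps:
    - [0,0,30,0,0,0,1]
    - [0,-10,65,0,0,0,1]
    - [-5,-35,92,0,0,0,1]
    - [-12,-65,92,0,0,0,1]
    - [-20,-100,92,0,0,0,1]
    - [-27,-135,92,0,0,0,1]
    - [-34,-170,92,0,0,0,1]
    - [-41,-205,92,0,0,0,1]

```text
time: 4.18
tcp_pos: [0.5139, 0.0289, 0.3119]
ee_rot: [-0.001, 0.642, 0.766, -0.001]
force: [1.3, -0.7, -1.7]
finger_gap: 0.189
```

arm_command:
  steps:
    - [-7,-35,0,0,0,0,1]
    - [-14,-70,0,0,0,0,1]
    - [-21,-105,0,0,0,0,1]
    - [-28,-140,0,0,0,0,1]
    - [-35,-175,0,0,0,0,1]
    - [-42,-210,0,0,0,0,1]
    - [-47,-235,0,0,0,0,1]
    - [-50,-250,0,0,0,0,1]

```text
time: 4.85
tcp_pos: [0.4636, -0.2222, 0.3118]
ee_rot: [-0.001, 0.644, 0.765, -0.001]
force: [0.1, -0.8, -0.8]
finger_gap: 0.192
```

arm_command:
  steps:
    - [0,0,0,0,0,0,1]
    - [0,0,0,0,0,0,1]
    - [0,0,0,0,0,0,1]

```text
time: 5.1
tcp_pos: [0.4649, -0.219, 0.3125]
ee_rot: [-0.001, 0.643, 0.766, 0.0]
force: [1.3, -0.0, -1.0]
finger_gap: 0.185
```

```bash
python3 - <<'E'
from pin import *
o,out=look("3")
T=o['tcp_pos']
for n in("wrist","scene"):
    p,d,c=out[n]; X=cloud(c,d)
    M=(d>0)&(np.linalg.norm(X[...,:2]-T[:2],axis=-1)<.03)&(X[...,2]>.15)&(X[...,2]<T[2]-.003)
    Q=X[M]; print(n,len(Q), Q[:,2].min())
    for z in np.arange(.15,T[2],.03):
        q=Q[(Q[:,2]>=z)&(Q[:,2]<z+.03)]
        if len(q)>3: print("  %.3f"%z,len(q),np.median(q,0),(q.min(0)+q.max(0))/2)
    hsv=cv2.cvtColor(p,cv2.COLOR_RGB2HSV)
    B=(hsv[...,1]>110)&(hsv[...,0]<35)&(hsv[...,2]>60)&(np.linalg.norm(X[...,:2]-T[:2],axis=-1)<.06)&(X[...,2]>.1)
    v,u=np.nonzero(B)
    if len(u):
        uv=((u.min()+u.max())/2,(v.min()+v.max())/2); print("brass",len(u),u.min(),u.max(),v.min(),v.max(),ray(c,uv,.136),np.median(X[B],0))
p,d,c=out["wrist"]; u,v=proj(c,[.465,-.231,.136]).astype(int); print(u,v); v0=max(0,v-100);u0=max(0,u-130); save("w3c",p[v0:v0+200,u0:u0+260],3);print(u0,v0)
E
```

```text
5.1 [ 0.4649 -0.219   0.3125] [-0.0012  0.6428  0.766   0.0001] [ 1.3231 -0.     -0.9748] 0.18522538795285126
wrist 820 0.18187978073389632
  0.180 96 [ 0.4634 -0.2186  0.1973] [ 0.4643 -0.22    0.1959]
  0.210 138 [ 0.4635 -0.2185  0.2263] [ 0.4642 -0.2205  0.2251]
  0.240 203 [ 0.4637 -0.2185  0.2566] [ 0.4646 -0.2201  0.255 ]
  0.270 323 [ 0.4637 -0.2185  0.2871] [ 0.4646 -0.2202  0.2851]
  0.300 60 [ 0.4637 -0.2184  0.3022] [ 0.4644 -0.2194  0.303 ]
brass 102 305 321 179 194 [ 0.4621 -0.2302  0.136 ] [ 0.4588 -0.227   0.1354]
scene 267 0.1790224054222227
  0.180 56 [ 0.4724 -0.2209  0.1956] [ 0.4719 -0.2223  0.1952]
  0.210 62 [ 0.4723 -0.2207  0.2262] [ 0.4716 -0.2223  0.2252]
  0.240 62 [ 0.4725 -0.2211  0.2545] [ 0.4708 -0.2225  0.2549]
  0.270 68 [ 0.4729 -0.2208  0.2845] [ 0.4713 -0.2224  0.2849]
  0.300 17 [ 0.4719 -0.2211  0.3032] [ 0.4718 -0.2221  0.3035]
brass 39 219 227 145 150 [ 0.4712 -0.2282  0.136 ] [ 0.4653 -0.2313  0.1337]
315 187
185 87
```

View pics/w3c.png

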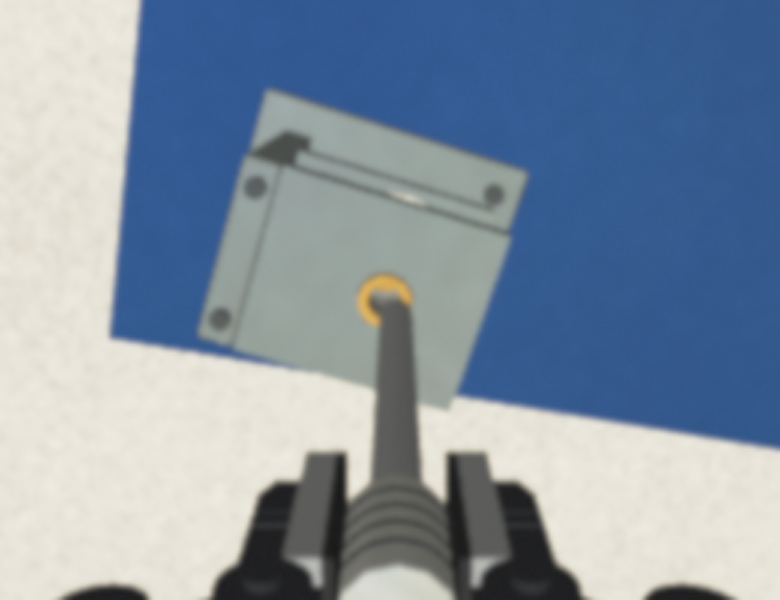

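The wrist crop shows the collar at about (385,300), which is pixel (313,187) in the full frame, with the pin tip just in front and to the right. The bushing is about (−2, −7) mm from the pin. I lower the tip to about 9 mm above the collar and check again.

arm_command:
  steps:
    - [-2,-7,0,0,0,0,1]
    - [-2,-7,-10,0,0,0,1]
    - [-2,-7,-20,0,0,0,1]
    - [-2,-7,-28,0,0,0,1]
    - [-2,-7,-33,0,0,0,1]
    - [-2,-7,-33,0,0,0,1]
    - [-2,-7,-33,0,0,0,1]
    - [-2,-7,-33,0,0,0,1]

```text
time: 5.92
tcp_pos: [0.4634, -0.2267, 0.2808]
ee_rot: [0.0, 0.643, 0.766, 0.0]
force: [0.1, -1.1, -1.6]
finger_gap: 0.19
```

```bash
python3 - <<'E'
from pin import *
o,out=look("4")
T=o['tcp_pos']; ims=[]
for n in("wrist","scene"):
    p,d,c=out[n]; X=cloud(c,d)
    M=(d>0)&(np.linalg.norm(X[...,:2]-T[:2],axis=-1)<.03)&(X[...,2]>.141)&(X[...,2]<T[2]-.003)
    Q=X[M]; print(n,len(Q), Q[:,2].min())
    for z in np.arange(.14,T[2],.03):
        q=Q[(Q[:,2]>=z)&(Q[:,2]<z+.03)]
        if len(q)>3: print("  %.3f"%z,len(q),np.median(q,0),(q.min(0)+q.max(0))/2)
    hsv=cv2.cvtColor(p,cv2.COLOR_RGB2HSV)
    B=(hsv[...,1]>110)&(hsv[...,0]<35)&(hsv[...,2]>60)&(np.linalg.norm(X[...,:2]-T[:2],axis=-1)<.06)&(X[...,2]>.1)
    v,u=np.nonzero(B)
    if len(u):
        uv=((u.min()+u.max())/2,(v.min()+v.max())/2); print("brass",len(u),u.min(),u.max(),v.min(),v.max(),ray(c,uv,.136),np.median(X[B],0))
    u,v=proj(c,[.463,-.230,.136]).astype(int); h=30 if n=="scene" else 40
    print(n,u-h,v-h); ims.append(cv2.resize(p[v-h:v+h,u-h:u+h],(390,390),interpolation=cv2.INTER_CUBIC))
save("c4",np.hstack(ims))
E
```

```text
5.9167 [ 0.4634 -0.2267  0.2808] [0.0001 0.6427 0.7661 0.    ] [ 0.145  -1.1319 -1.5807] 0.19049271490074093
wrist 819 0.150498613165788
  0.140 64 [ 0.4621 -0.2266  0.1606] [ 0.4631 -0.228   0.1602]
  0.170 125 [ 0.4622 -0.2265  0.1859] [ 0.463  -0.2284  0.185 ]
  0.200 185 [ 0.4622 -0.2264  0.2164] [ 0.4631 -0.2278  0.2152]
  0.230 282 [ 0.4623 -0.2264  0.247 ] [ 0.4633 -0.2282  0.245 ]
  0.260 163 [ 0.4623 -0.2262  0.2668] [ 0.4631 -0.2276  0.2671]
brass 132 306 324 178 194 [ 0.4617 -0.2293  0.136 ] [ 0.4593 -0.2276  0.1354]
wrist 276 146
scene 253 0.1474633261814173
  0.140 39 [ 0.4716 -0.2291  0.1596] [ 0.4696 -0.2307  0.1584]
  0.170 56 [ 0.4709 -0.2292  0.185 ] [ 0.4693 -0.2312  0.1846]
  0.200 63 [ 0.4714 -0.2295  0.2155] [ 0.4709 -0.2305  0.215 ]
  0.230 60 [ 0.4712 -0.2293  0.246 ] [ 0.469  -0.2307  0.2452]
  0.260 35 [ 0.4709 -0.229   0.2672] [ 0.4703 -0.23    0.2681]
brass 39 219 227 145 150 [ 0.4712 -0.2282  0.136 ] [ 0.4642 -0.2313  0.1337]
scene 193 115
```

View pics/c4.png

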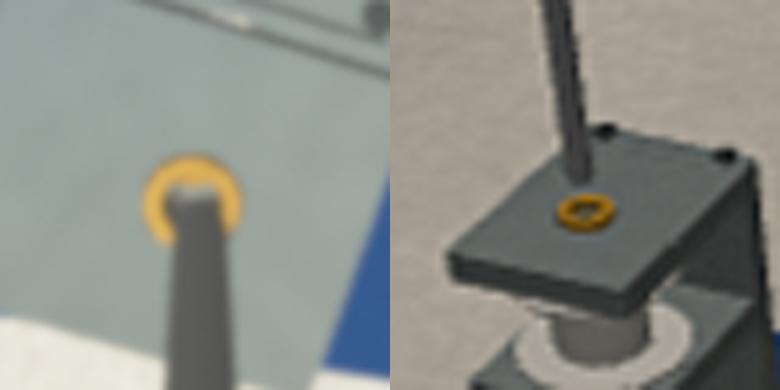

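In the wrist crop (left) the ring is centred at about (194,198) and the pin's column at about 202. In the scene crop (right) the pin is about 5 px left of the ring centre. Both give a correction of about (−1.5, +1.4) mm. I apply it and then descend gently while watching the force.

arm_command:
  steps:
    - [-1.5,1.4,0,0,0,0,1]
    - [-1.5,1.4,0,0,0,0,1]
    - [-1.5,1.4,-4,0,0,0,1]
    - [-1.5,1.4,-8,0,0,0,1]
    - [-1.5,1.4,-11,0,0,0,1]
    - [-1.5,1.4,-14,0,0,0,1]
    - [-1.5,1.4,-17,0,0,0,1]
    - [-1.5,1.4,-17,0,0,0,1]

```text
time: 6.73
tcp_pos: [0.4614, -0.2253, 0.2627]
ee_rot: [-0.0, 0.643, 0.766, -0.0]
force: [0.2, -1.6, -2.1]
finger_gap: 0.192
```

arm_command:
  steps:
    - [0,0,-3,0,0,0,1]
    - [0,0,-6,0,0,0,1]
    - [0,0,-9,0,0,0,1]
    - [0,0,-12,0,0,0,1]
    - [0,0,-15,0,0,0,1]
    - [0,0,-18,0,0,0,1]
    - [0,0,-20,0,0,0,1]
    - [0,0,-20,0,0,0,1]

```text
time: 7.4
tcp_pos: [0.4616, -0.2253, 0.243]
ee_rot: [-0.0, 0.643, 0.766, -0.0]
force: [-0.1, -0.8, -2.1]
finger_gap: 0.191
```

```bash
python3 - <<'E'
from pin import *
o,out=look("5")
T=o['tcp_pos']; ims=[]
for n in("wrist","scene"):
    p,d,c=out[n]; X=cloud(c,d)
    M=(d>0)&(np.linalg.norm(X[...,:2]-T[:2],axis=-1)<.012)&(X[...,2]>.14)&(X[...,2]<T[2]-.003)
    Q=X[M]; print(n,len(Q), Q[:,2].min(),np.median(Q,0))
    u,v=proj(c,[.463,-.230,.136]).astype(int); h=30 if n=="scene" else 40
    ims.append(cv2.resize(p[v-h:v+h,u-h:u+h],(390,390),interpolation=cv2.INTER_CUBIC))
save("c5",np.hstack(ims))
E
```

```text
7.4 [ 0.4616 -0.2253  0.243 ] [-0.0003  0.6427  0.7661 -0.0001] [-0.1122 -0.8454 -2.0921] 0.19053541326799298
wrist 708 0.14035520965406775 [ 0.4604 -0.2254  0.2024]
scene 176 0.14017251287601806 [ 0.4691 -0.2281  0.1909]
```

View pics/c5.png

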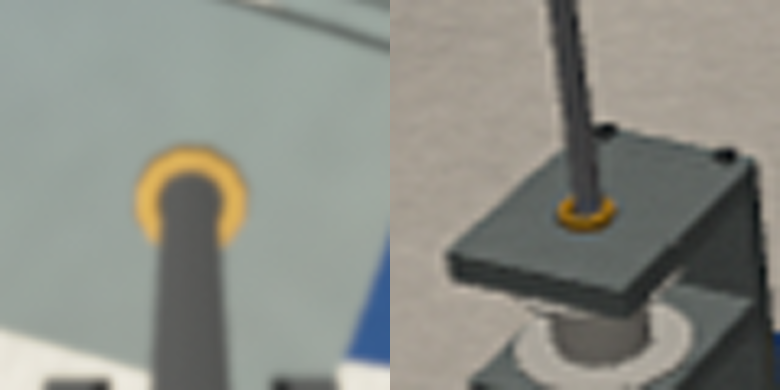

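The pin is inside the collar and well centred in both views, with no contact force. I continue down through the reel to the lower bushing.

arm_command:
  steps:
    - [0,0,-5,0,0,0,1]
    - [0,0,-10,0,0,0,1]
    - [0,0,-15,0,0,0,1]
    - [0,0,-20,0,0,0,1]
    - [0,0,-24,0,0,0,1]
    - [0,0,-28,0,0,0,1]
    - [0,0,-32,0,0,0,1]
    - [0,0,-32,0,0,0,1]

```text
time: 8.22
tcp_pos: [0.4614, -0.2253, 0.2105]
ee_rot: [-0.0, 0.643, 0.766, -0.0]
force: [0.6, -2.6, -2.2]
finger_gap: 0.188
```

Tip is at about 0.077 m, inside the lower bore, with no axial force. Next is down to about 0.037 m.

arm_command:
  steps:
    - [0,0,-5,0,0,0,1]
    - [0,0,-10,0,0,0,1]
    - [0,0,-15,0,0,0,1]
    - [0,0,-21,0,0,0,1]
    - [0,0,-27,0,0,0,1]
    - [0,0,-33,0,0,0,1]
    - [0,0,-38,0,0,0,1]
    - [0,0,-40,0,0,0,1]

```text
time: 8.88
tcp_pos: [0.4615, -0.2257, 0.1709]
ee_rot: [-0.0, 0.643, 0.766, -0.0]
force: [-1.1, -5.7, 2.3]
finger_gap: 0.191
```

arm_command:
  steps:
    - [0,0,0,0,0,0,1]
    - [0,0,0,0,0,0,1]
    - [0,0,0,0,0,0,1]
    - [0,0,0,0,0,0,1]

```text
time: 9.22
tcp_pos: [0.4615, -0.2255, 0.1707]
ee_rot: [-0.0, 0.643, 0.766, -0.0]
force: [0.1, -5.0, -3.1]
finger_gap: 0.191
```

```bash
python3 - <<'E'
from pin import *
o,out=look("6"); print(o['qvel'])
p,d,c=out["scene"]; u,v=proj(c,[.463,-.230,.09]).astype(int); X=cloud(c,d)
print(u,v,"tip pred px",proj(c,[.4615,-.230,.0365]),proj(c,[.4615,-.230,.055]),proj(c,[.4615,-.230,.065]))
save("c6",p[v-55:v+55,u-55:u+55],5)
E
```

```text
9.2167 [ 0.4615 -0.2255  0.1707] [-0.0002  0.6427  0.7661 -0.0003] [ 0.1163 -5.0448 -3.0898] 0.19052779730006159
[ 0.0016 -0.0009 -0.0005  0.0005  0.0004  0.0002]
226 162 tip pred px [229.0349 180.892 ] [228.1299 174.5696] [227.6328 171.0967]
```

View pics/c6.png

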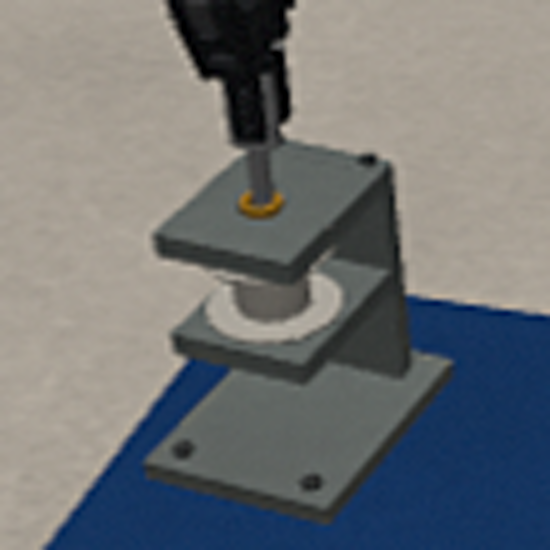

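The reel sits in place round the pin, but the tip is hidden behind the lower arm's front edge (predicted crop position (290,370)). The side force is −5 N in y. I ease that, then check the knob height in the grip to rule out slip.

arm_command:
  steps:
    - [0,-0.5,0,0,0,0,1]
    - [0,-0.6,-3,0,0,0,1]
    - [0,-0.6,-3,0,0,0,1]
    - [0,-0.6,-3,0,0,0,1]
    - [0,-0.6,-3,0,0,0,1]
    - [0,-0.6,-3,0,0,0,1]

```text
time: 9.87
tcp_pos: [0.4616, -0.2258, 0.1682]
ee_rot: [-0.0, 0.643, 0.766, -0.0]
force: [0.2, -4.4, -2.7]
finger_gap: 0.191
```

```bash
python3 - <<'E'
from pin import *
def knob(p,d,c,T):
    X=cloud(c,d); M=(d>0)&(np.linalg.norm(X[...,:2]-(T[:2]+[0,-.0045]),axis=-1)<.007)&(X[...,2]>T[2])&(X[...,2]<T[2]+.05)
    q=X[M]; print("knob top-TCP",len(q),np.percentile(q[:,2],[50,90,98])-T[2])
for t,T in(("2",[.5571,.2355,.2233]),("4",[.4634,-.2267,.2808])):
    z=np.load("wrist%s.npz"%t); knob(z['p'],z['d'],(z['K'],z['R'],z['t']),np.array(T))
o,out=look("7"); knob(*out["wrist"],o['tcp_pos'])
p,d,c=out["scene"]; X=cloud(c,d)
# reel white points: rim top at 0.113 hidden; lower flange top
u,v=proj(c,[.463,-.230,.09]).astype(int)
tp=proj(c,[.4615,-.230,o['tcp_pos'][2]-.1335]); print("tip px",tp)
V,U=np.mgrid[:400,:640]; N=(abs(U-tp[0])<6)&(abs(V-tp[1])<8)&(X[...,2]<.06)&(X[...,2]>.014)&(d>0)
print("pts between foot and arm near the axis",X[N&(np.linalg.norm(X[...,:2]-[.4615,-.23],axis=-1)<.02)])
save("c7",p[v-20:v+40,u-30:u+30],9)
E
```

```text
knob top-TCP 748 [0.0298 0.0305 0.0309]
knob top-TCP 760 [0.0298 0.0305 0.0308]
9.8667 [ 0.4616 -0.2258  0.1682] [-0.0002  0.6427  0.7661 -0.    ] [ 0.2218 -4.4248 -2.7102] 0.19140594080500142
knob top-TCP 746 [0.0298 0.0305 0.0308]
tip px [229.1199 181.4861]
pts between foot and arm near the axis [[ 0.4712 -0.2312  0.0368]
 [ 0.4542 -0.2412  0.0142]]
```

View pics/c7.png

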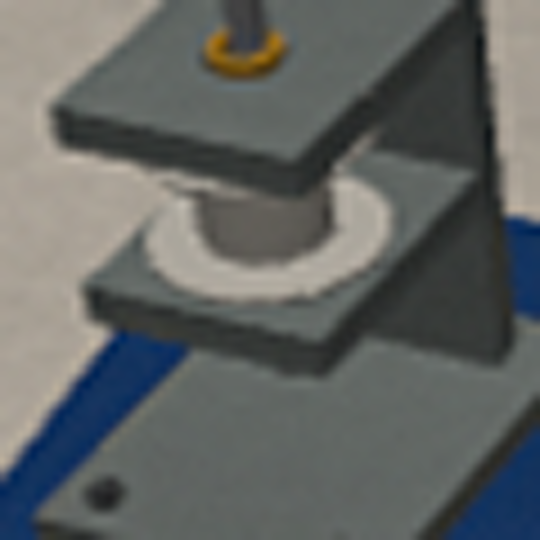

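The knob height relative to the TCP is unchanged at 30.8 mm, so the pin has not slipped. That puts the tip at about 34 mm: 31 mm below the arm and 22 mm above the foot. I ease the remaining side load a little more.

arm_command:
  steps:
    - [0,-0.5,0,0,0,0,1]
    - [0,-1,0,0,0,0,1]
    - [0,-1,0,0,0,0,1]
    - [0,-1,0,0,0,0,1]
    - [0,-1,0,0,0,0,1]
    - [0,-1,0,0,0,0,1]

```text
time: 10.52
tcp_pos: [0.4616, -0.2265, 0.1686]
ee_rot: [-0.0, 0.643, 0.766, 0.0]
force: [-0.4, 0.1, -1.9]
finger_gap: 0.194
```

```bash
python3 - <<'E'
from h import *
for t in("4","7"): pass
o=r.get_obs(); print(o['tcp_pos'],o['force'],o['ft_torque'],o['qvel'])
E
```

```text
[ 0.46159442 -0.22645986  0.16860334] [-0.35271471  0.07511526 -1.85086328] [-0.13481515  0.07957986 -0.00994338] [ 1.52352207e-03 -5.10570702e-06 -1.17208114e-03 -7.87699332e-04
 -1.17306015e-03  6.99514399e-04]
```

Side force is now about 0. I hand the job in.

```bash
python3 - <<'E'
from workcell import r
print(r.job_done()); print(r.get_obs()['time'])
E
```

```text
the job is handed in; nothing more can be done
None
the job is handed in; nothing more can be done
```

I took the longest pin from the middle socket and passed it through the upper bushing, the reel and the lower bushing. It is held there by the knob, and I handed the job in at about 10.5 s with no verdict reported.

- **Grip:** the knob sat 30.8 mm above the TCP both after the lift and with the pin almost fully down, so the pin did not slip.
- **Tip height:** this works out to about 34 mm, so the tip is about 31 mm below the lower arm and about 22 mm above the foot. I could not see it directly, because the lower arm's front edge hides it in the scene camera.
- **Load and stillness:** a side force of about 5 N appeared at the lower bushing. Shifting about 1.6 mm toward −y brought it to about 0 N, and the joints were still at the last reading.
- **Surroundings:** the reel is seated on the lower arm in the last scene image. The other two pins were in their sockets after the lift. I did not measure the bystanders again at the end, but no contact with them was planned or felt.
- **Disagreement:** early on the scene and top cameras differed by about 8 mm on the bushing position. I relied on the wrist camera close up, and the pin went in centred.

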